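# Hold the hidden bolt head behind the bracket

### The arm

A 7-joint arm with a two-finger parallel gripper is mounted at the origin on a cart in front of the work surface, level with it; the furniture and walls round the work are solid. World frame = base frame: x ahead of the robot, y to its left, z up, the work surface at z = 0. Lengths are in m, angles in rad, forces in N, time in s.
With the tool pointing down it reaches from about 0.4 to 0.85 m from the base axis. Payload 10.4 kg.
Tool frame: the origin (TCP) lies between the finger pads; the fingertips stand 19 mm ahead of it and the grasp point (between the pads) is the TCP; z points along the fingers, y is the line along which they close (so a half turn about z gives the same grasp; the last joint's range is limited). The gripper opens to 87 mm and grips with 3 to 60 N. Pads are 19 mm wide; open, the fingers measure 117 mm over their backs; the gripper's body (75 mm by 190 mm) begins 51 mm behind the grasp point.
Start: joints at [-1.309, 0.332, -0.065, 1.46, 0.022, 1.35, -0.088], TCP at [0.176, 0.6, 0.242] pointing down, gripper open.
Joint ranges: [-2.6, 2.6], [-0.5, 2.12], [-1.47, 1.34], [0.16, 2.42], [-1.27, 4.41], [0.06, 2.06], [-2.6, 2.6]. Speed limits (rad/s): [2.22, 2.22, 2.79, 2.79, 3.14, 3.14, 3.14].

### API

Orientations are given as a rotation vector (axis times angle).
In Python, from plant import status, camera, calibration, arm gives the robot as it stands.
- The arm moves only by the tool play_rows, never from a script. Its argument "rows" is a list of rows, each an object with "hand": the opening, from 0 (shut) to 1 (fully open); "offset": the shift along the tool's x, y, z in units of 0.05 m (1.0 is 0.05 m), a list of three; "spin": the turn about the tool's z in units of 6 degrees (1.0 is 6 degrees). In form: [{"hand": hand, "offset": [tx, ty, tz], "spin": spin}, ...]. A call has 1 to 8 rows; each row shifts and turns the commanded pose from where the row before left it, along the tool's axes as they then stand; what a row does not reach is not made up. A row lasts 1/10 s, in which the tool goes at most 50 mm and 8.59 degrees, less where a joint would pass 70% of its speed; a pose out of reach is approached as far as the arm can. A call with a number of a shift or a turn outside -1 to 1 is refused whole. A call with a gripper value outside its range is refused whole. The fingers move at their own pace and stop on an object; the grip force is fixed at half the most. Time passes only in rows, so rows that do not move let the fingers close. It gives the time, the measured TCP pose, the force, the opening and the grip force at its end, in the units of the state.
- status.state(): the state, without advancing time (a new reading comes with each control period).
- camera(name): name is "scene" or "top" or "wrist"; returns the picture (420x560x3 uint8, red, green, blue); there is no depth.
- calibration(name): a dict with "fx", "fy", "cx", "cy" (pixels), "R" (3x3) and "t" (3): a world point X has camera coordinates R X + t. Camera axes: x right, y down, z forward; pixel columns grow to the right and rows downward; lengths in m; the calibration is good to about 2 mm. A picture is of the moment at which its call begins: read the wrist's pose just before it. calibration takes no time and is no camera call; for the wrist camera it gives the pose at the moment of the call.
- arm.finish_job(): hands the job in; it is judged then, once.
The state is a dict: "time_s": time; "joint_positions": joint angles; "dq": joint speeds; "joint_efforts": joint torques, N m; "position": TCP position; "tool_rot": TCP orientation; "wrist_force": force on the tool from outside, world axes, zero at the start; "ft_torque": the same for the moment, N m; "finger_gap": opening from 0.0 (shut) to 1.0 (fully open); "finger_force": force on a finger pad.
Only numpy, scipy, OpenCV 4.12 (cv2) and the standard library are available. Lean on these libraries where they do the work, as an engineer would, in place of code of your own. Each camera call takes 0.05 s, during which the arm holds its last target. There are 200 camera calls.

### The job

Lift the hinged door of the grey control box, which has a dark bar handle, and swing it wide open so that it stands upright or leans back by itself. Then reach down into the narrow gap behind the yellow bracket, grip the brass bolt head hidden there between your fingers and turn it until the sagging red spanner on the nut at the front comes up level, without touching the spanner. Finish while still gripping the head, holding it from turning back so that the nut can be tightened; leave the other things on the desk alone.

Things in the scene. Friction and masses are not known exactly. Their poses are not given: they have to be found in the camera images.
- box: grey open-topped control box, fixed, lying on its back: 180 (its x) x 270 (its y) x 86 mm high, walls and floor 5 mm. Origin: centre of its underside; x points from front to hinge side, y left, z up. Its door, an 8 mm sheet over the whole top, is hinged along the far upper edge. Inside also a contactor at x -80 to -4, y -125 to -80, top z 75, and a 20 mm high rubber post at x -60, y 105
- bracket: yellow upright plate fixed in the box, 64 mm wide (y +-32), 6 mm thick (x -48 to -42), top at z 80 mm, with a foot towards the front; origin and axes are the box's. The bolt goes through it along x, 58 mm above the origin, at y 0
- rear_rail: aluminium upright fixed in the box behind the bracket: front face at x 2 mm (so the gap behind the bracket is 44 mm), 4 mm thick, 150 mm wide (y +-75), top at z 67 mm; origin and axes are the box's
- door (a joint): angle of the box's door, rad: 0 shut, grows as it swings up and back about the far edge of the box, 1.57 upright, 1.9 stop. It may start a little ajar. The stiff hinge (about 0.33 N m) keeps it at any angle
- door_handle (a point): middle of the door's dark bar handle: a round bar 11 mm thick and 110 mm long along the box's y, on two posts 85 mm apart; 35 mm off the door's outer face, 150 mm from the hinge line. Site axes turn with the door (z out of its outer face)
- door_hinge (a point): point on the hinge line (along the box's y) at the middle of the far upper edge of the box; with the door shut the handle is 150 mm in front of it and 43 mm above it
- bolt (a joint): turn of the bolt with its nut and spanner about the box's x axis, rad: 0 = spanner level and two flats of the head upright; positive = spanner end low. Left alone, the spanner's weight (0.03 to 0.07 N m) turns it to its stop at 0.25; the other stop is -0.25
- bolt_head: the brass hexagon head behind the bracket, on the bolt: 30 mm across flats, 18 mm long along the bolt (box x -38 to -20), on a round 40 mm flange 4 mm thick against the bracket's rear face; oily (friction about 0.25). Origin: on the bolt's axis (58 mm above the box's underside), 11 mm behind (+x of) its middle; x along the axis to the rear, y normal to two flats, level when the joint is 0, z up then
- head_mid (a point): middle of the hexagon head, on its axis; same axes as the head
- spanner: the red spanner on the steel nut at the bracket's front; fixed to nut and bolt, turns with them. It reaches 121 mm from the axis along its y, 6 to 8 mm thick, centre plane 41 mm in front of its origin. Origin and axes as for the head. Not to be touched
- spanner_end (a point): middle of the spanner's round free end, 110 mm from the bolt's axis
- stop_button: loose red mushroom push button unit, 40x40x60 mm, origin under its centre; bystander behind the box
- tape_black: loose roll of black tape, 63 mm across, 19 mm high, origin under its centre; bystander near the front edge of the desk
- nut_driver: loose black-handled nut driver, 157 mm long, 23 mm high, origin under its centre; bystander near the front edge
- terminal_strip: loose cream terminal strip, 22x70x18 mm, origin under its centre; bystander near the front edge

How it is judged:
By the outcome, as a careful person would: the job done as asked, in the order asked, and still so for the second after the job is handed in, while the arm keeps its last pose, push and grip.
It also fails if it takes over 54 s, if anything falls off the work surface, if the arm or the gripper's body presses on something with over 40 N, if the wrist force passes 120 N, or if a joint passes its speed limit or range.

## Working session

There is one attempt and no reset: what is moved stays moved. The work goes in short steps, Python scripts to look and compute and a tool call to move; the robot and the scene stay as the last step left them, time stands still between calls to the robot, and variables do not carry over. Pictures are saved under pics/ and viewed, at most 10 in all, crops included, and the job is handed in when it is done.

Besides the shell and the picture viewer there is one more tool, called after "Emit:" as name([rows], argument=value, ...), one row to a line, values as JSON. play_rows: Moves the arm, as the interface text tells. Its arguments: {"type":"object","properties":{"rows":{"type":"array","items":{"type":"object","properties":{"hand":{"type":"number"},"offset":{"type":"array","items":{"type":"number","minimum":-1,"maximum":1}},"spin":{"type":"number","minimum":-1,"maximum":1}}}}},"required":["rows"]}

```bash
mkdir -p pics; ls; python3 - <<'E'
from plant import status,camera,calibration
import cv2,numpy as np
s=status.state();print({k:np.round(v,3).tolist() for k,v in s.items()})
a=[]
for n in("scene","top"):
    im=camera(n);cv2.imwrite(f"pics/{n}0.png",im[:,:,::-1]);c=calibration(n);print(n,{k:np.round(v,4).tolist() for k,v in c.items()})
E
```

```text
pics
{'time_s': 0.0, 'joint_positions': [-1.309, 0.333, -0.065, 1.461, 0.022, 1.35, -0.088], 'dq': [-0.0, -0.002, 0.0, -0.0, 0.0, 0.0, 0.0], 'joint_efforts': [-0.001, -62.326, 0.024, -38.99, -0.061, 0.04, 0.0], 'position': [0.175, 0.599, 0.241], 'tool_rot': [-0.446, -3.11, 0.002], 'wrist_force': [0.318, -0.038, -0.079], 'ft_torque': [0.039, -0.038, 0.046], 'finger_force': 0.0, 'finger_gap': 1.0}
scene {'fx': 488.4704, 'fy': 488.4704, 'cx': 267.4931, 'cy': 206.417, 'R': [[0.8909, -0.4543, 0.0009], [-0.2831, -0.5569, -0.7809], [0.3552, 0.6954, -0.6247]], 't': [-0.4703, 0.2726, 0.8289]}
top {'fx': 416.1427, 'fy': 416.1427, 'cx': 284.5481, 'cy': 199.7318, 'R': [[-0.0066, -0.9998, -0.021], [-0.9994, 0.0074, -0.0347], [0.0349, 0.0208, -0.9992]], 't': [0.1034, 0.552, 1.2332]}
```

View pics/scene0.png

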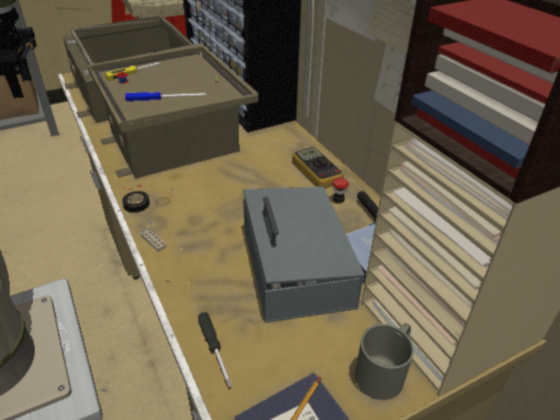

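View pics/top0.png

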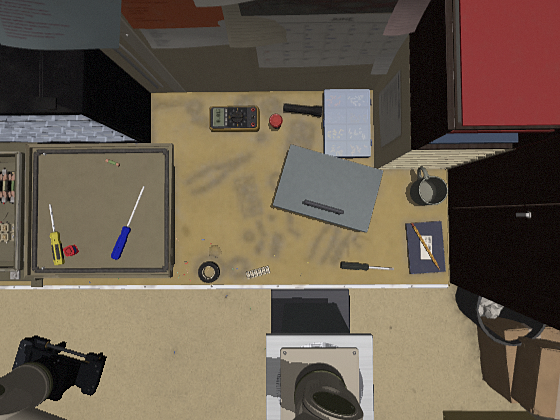

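The scene view shows the grey box with its door nearly shut (columns 243–358, rows 185–318). In the top view the door corners are at about (293,146), (382,168), (368,231) and (273,207), and the handle runs from (303,203) to (343,213). I'll zoom in on both to fit the pose.

```bash
python3 - <<'E'
import cv2,numpy as np
a=cv2.imread("pics/top0.png")[135:245,262:392];b=cv2.imread("pics/scene0.png")[180:325,235:365]
o=np.zeros((435,790,3),np.uint8)
A=cv2.resize(a,None,fx=3,fy=3,interpolation=cv2.INTER_CUBIC);B=cv2.resize(b,None,fx=3,fy=3,interpolation=cv2.INTER_CUBIC)
o[:330,:390]=A;o[:435,400:790]=B
cv2.imwrite("pics/z0.png",o)
E
```

```text
(no output)
```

View pics/z0.png

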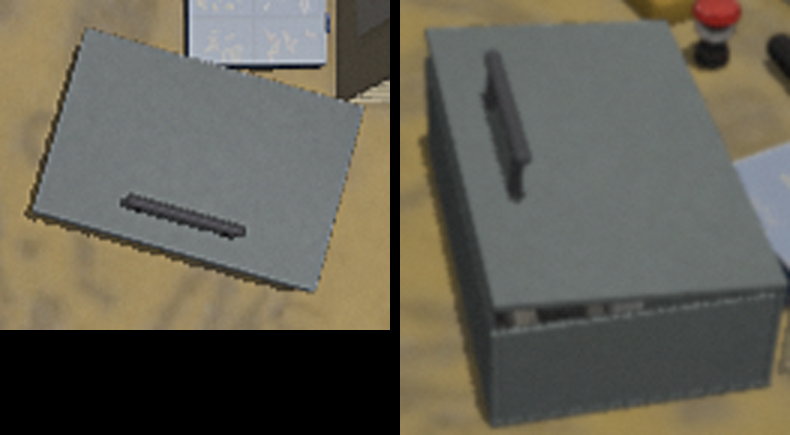

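The crops give clean corners: the top view has the door corners and handle ends, and the scene view has the door, the box end and the ajar gap (about 9 px). I'll fit pose and door angle to them.

```bash
cat > h.py <<'E'
import numpy as np
from scipy.optimize import least_squares
from scipy.spatial.transform import Rotation as Ro
def proj(c,X):
    p=np.asarray(X)@np.array(c["R"]).T+np.array(c["t"]);return p[:,:2]/p[:,2:]*[c["fx"],c["fy"]]+[c["cx"],c["cy"]]
def b2w(p,X):
    c,s=np.cos(p[2]),np.sin(p[2]);X=np.asarray(X,float)
    return X@np.array([[c,-s,0],[s,c,0],[0,0,1]]).T+[p[0],p[1],0]
def door(a,d,y,h): # d from hinge, h above hinge plane of sheet
    return [.09-d*np.cos(a)+h*np.sin(a),y,.086+d*np.sin(a)+h*np.cos(a)]
E
python3 - <<'E'
from h import *
from plant import calibration
T,S=calibration("top"),calibration("scene")
def mod(p):
    a=p[3];D=lambda d,y,h:door(a,d,y,h)
    t=b2w(p,[D(0,.135,.008),D(0,-.135,.008),D(.18,-.135,.008),D(.18,.135,.008),D(.15,.055,.043),D(.15,-.055,.043)])
    s=b2w(p,[D(.18,.135,.008),D(0,.135,.008),D(0,-.135,.008),D(.18,-.135,.008),[-.09,-.135,0],[.09,-.135,0],[-.09,-.135,.086],D(.15,.055,.0465),D(.15,-.055,.0465)])
    return t,s
tp=np.array([(87,29),(363,104),(314,289),(31,212),(122,199),(244,232)],float)
sp=np.array([(427,28),(668,23),(785,288),(493,304),(492,425),(768,385),(490,331),(491,54),(524,157)],float)-[400,0]
tp=(tp+.5)/3-.5+[262,135];sp=(sp+.5)/3-.5+[235,180]
def f(p):
    t,s=mod(p);return np.r_[(proj(T,t)-tp).ravel(),(proj(S,s)-sp).ravel()]
r=least_squares(f,[.7,-.1,-.25,.05],loss="soft_l1");p=r.x
print(p,np.round(f(p).reshape(-1,2),1).tolist())
np.save("p.npy",p)
print("handle",b2w(p,[door(p[3],.15,0,.043)]),"hinge",b2w(p,[[.09,0,.086]]),"head",b2w(p,[[-.029,0,.058]]))
E
```

```text
[ 0.5830169  -0.02250333 -0.2913889   0.08011413] [[-0.4, -1.3], [0.8, 0.5], [0.2, 1.0], [-0.1, -1.0], [1.1, -0.3], [0.1, 0.3], [-0.5, -0.2], [-0.1, -2.0], [1.4, -2.2], [-0.3, 0.3], [-0.5, 0.2], [0.6, -0.1], [0.0, 0.2], [-0.2, -1.5], [-0.5, 0.7]]
handle [[ 0.52930314 -0.00639318  0.14086635]] hinge [[ 0.66922302 -0.04835879  0.086     ]] head [[ 0.55523937 -0.01417213  0.058     ]]
```

```bash
cat >> h.py <<'E'
def yawy(s): # world angle of tool y
    v=Ro.from_rotvec(s["tool_rot"]).as_matrix()[:,1];return np.arctan2(v[1],v[0])
def rows(P,a,Q,b,n):
    """n equal world steps P->Q while tool-y angle goes a->b (mod pi); rounded rows"""
    P,Q=np.array(P,float),np.array(Q,float);d=(b-a+np.pi/2)%np.pi-np.pi/2
    sp=np.round(-np.degrees(d)/n/6,2);out=[]
    for i in range(n):
        e=P+(Q-P)/(n-i);y=np.array([np.cos(a),np.sin(a),0]);z=np.array([0,0,-1.]);x=np.cross(y,z)
        o=np.round([(e-P)@x/.05,(e-P)@y/.05,(e-P)@z/.05],2);P=P+.05*(o[0]*x+o[1]*y+o[2]*z);a-=np.radians(6)*sp
        out.append((o.tolist(),float(sp)))
    return out,P,a
E
python3 - <<'E'
from h import *
from plant import calibration,status
def ray(c,u,z=0):
    R,t=np.array(c["R"]),np.array(c["t"]);d=R.T@[(u[0]-c["cx"])/c["fx"],(u[1]-c["cy"])/c["fy"],1];o=-R.T@t
    return np.round(o+d*(z-o[2])/d[2],3)
T,S=calibration("top"),calibration("scene")
for c,u in((T,(373,90)),(T,(373,168)),(S,(365,300)),(S,(435,388)),(T,(275,122)),(T,(323,156)),(S,(367,268))):print(u,ray(c,u))
p=np.load("p.npy");s=status.state();P=s["position"];a=yawy(s)
H=b2w(p,[door(p[3],.15,0,.043)])[0]
r,P,a=rows(P,a,[.4,.25,.3],a,8)
print(r)
for q in((16,[H[0],H[1],.24],p[2]),):
    r,P,a=rows(P,a,q[1],q[2],q[0]);[print(k) for k in r];print(P,a)
E
```

```text
(373, 90) [ 0.884 -0.17   0.   ]
(373, 168) [ 0.647 -0.167  0.   ]
(365, 300) [ 0.654 -0.168  0.   ]
(435, 388) [ 0.646 -0.372  0.   ]
(275, 122) [0.789 0.127 0.   ]
(323, 156) [ 0.684 -0.017  0.   ]
(367, 268) [ 0.708 -0.1    0.   ]
[([-0.78, -0.68, -0.15], -0.0), ([-0.78, -0.68, -0.15], -0.0), ([-0.79, -0.68, -0.15], -0.0), ([-0.78, -0.68, -0.15], -0.0), ([-0.79, -0.68, -0.15], -0.0), ([-0.78, -0.68, -0.14], -0.0), ([-0.79, -0.68, -0.15], -0.0), ([-0.78, -0.69, -0.14], -0.0)]
([-0.25, -0.26, 0.07], -0.93)
([-0.22, -0.28, 0.08], -0.93)
([-0.19, -0.3, 0.07], -0.93)
([-0.16, -0.32, 0.08], -0.93)
([-0.13, -0.34, 0.07], -0.93)
([-0.09, -0.35, 0.08], -0.93)
([-0.06, -0.35, 0.07], -0.93)
([-0.02, -0.36, 0.08], -0.93)
([0.01, -0.36, 0.07], -0.93)
([0.04, -0.36, 0.08], -0.93)
([0.08, -0.35, 0.07], -0.93)
([0.11, -0.34, 0.08], -0.93)
([0.15, -0.33, 0.07], -0.93)
([0.18, -0.31, 0.08], -0.93)
([0.2, -0.29, 0.07], -0.93)
([0.24, -0.27, 0.08], -0.93)
[ 0.5291205  -0.00652565  0.23981419] 2.8442152590120204
```

```bash
sed -i 's/def rows(P,a,Q,b,n):/def rows(P,a,Q,b,n,exact=False):/; s/;sp=np.round/\n    sp=np.round/; s|d=(b-a+np.pi/2)%np.pi-np.pi/2|d=(b-a) if exact else (b-a+np.pi/2)%np.pi-np.pi/2|' h.py
python3 - <<'E'
from h import *
from plant import status
p=np.load("p.npy");s=status.state();P=s["position"];a=yawy(s)
H=b2w(p,[door(p[3],.15,.018,.043)])[0];print(H)
for n,Q,b in((8,[.4,.25,.3],(a+p[2])/2),(8,[H[0],H[1],.22],p[2])):
    r,P,a=rows(P,a,Q,b,n,True);[print(k) for k in r];print(P,a)
E
```

```text
[0.53447423 0.01084804 0.14086635]
([-0.78, -0.68, -0.15], 0.94)
([-0.85, -0.6, -0.15], 0.94)
([-0.9, -0.51, -0.15], 0.94)
([-0.95, -0.42, -0.15], 0.94)
([-0.99, -0.33, -0.15], 0.94)
([-1.01, -0.23, -0.14], 0.94)
([-1.03, -0.13, -0.15], 0.94)
([-1.04, -0.03, -0.14], 0.94)
[0.39999378 0.25008176 0.29981419] 0.4984927443316407
([-0.69, 0.01, 0.2], 0.94)
([-0.68, 0.08, 0.2], 0.94)
([-0.67, 0.14, 0.2], 0.94)
([-0.65, 0.21, 0.2], 0.94)
([-0.63, 0.27, 0.2], 0.94)
([-0.6, 0.33, 0.2], 0.94)
([-0.57, 0.39, 0.2], 0.94)
([-0.52, 0.45, 0.2], 0.94)
[0.53470331 0.01086563 0.21981419] -0.2889998141682007
```

Emit:
play_rows([
  {"hand":1,"offset":[-0.72,-0.63,-0.15],"spin":0.94},
  {"hand":1,"offset":[-0.78,-0.55,-0.15],"spin":0.94},
  {"hand":1,"offset":[-0.83,-0.47,-0.15],"spin":0.94},
  {"hand":1,"offset":[-0.87,-0.39,-0.15],"spin":0.94},
  {"hand":1,"offset":[-0.91,-0.3,-0.15],"spin":0.94},
  {"hand":1,"offset":[-0.94,-0.21,-0.15],"spin":0.94},
  {"hand":1,"offset":[-0.95,-0.12,-0.15],"spin":0.94},
  {"hand":1,"offset":[-0.96,-0.03,-0.15],"spin":0.94},
])

```text
time_s: 0.9
position: [0.3831, 0.2757, 0.3017]
tool_rot: [-1.61, -2.697, -0.0]
wrist_force: [1.1, 0.6, -0.6]
finger_gap: 0.997
finger_force: 0.0
```

Emit:
play_rows([
  {"hand":1,"offset":[-0.7,0.01,0.1],"spin":0.94},
  {"hand":1,"offset":[-0.7,0.08,0.1],"spin":0.94},
  {"hand":1,"offset":[-0.7,0.14,0.1],"spin":0.94},
  {"hand":1,"offset":[-0.65,0.21,0.1],"spin":0.94},
  {"hand":1,"offset":[-0.63,0.27,0.1],"spin":0.94},
  {"hand":1,"offset":[-0.6,0.33,0.1],"spin":0.94},
  {"hand":1,"offset":[-0.57,0.39,0.1],"spin":0.94},
  {"hand":1,"offset":[-0.52,0.45,0.1],"spin":0.94},
])

```text
time_s: 1.7
position: [0.5186, 0.0343, 0.2612]
tool_rot: [-2.522, -1.873, 0.0]
wrist_force: [0.1, 2.1, 0.2]
finger_gap: 0.998
finger_force: 0.0
```

```bash
python3 - <<'E'
from h import *
from plant import status,camera,calibration
import cv2
p=np.load("p.npy");s=status.state();c=calibration("wrist");im=camera("wrist")[:,:,::-1].copy()
H=b2w(p,[door(p[3],.15,y,.043) for y in(.055,0,-.055)]+[door(p[3],.18,y,.008) for y in(.135,-.135)])
u=proj(c,H);print(u)
cv2.imwrite("pics/w1.png",im)
H=b2w(p,[door(p[3],.15,.018,.043)])[0]
P=s["position"];a=yawy(s);print(P,a,s["joint_positions"])
r=rows(P,a,[H[0],H[1],P[2]],p[2],4,True);print(r)
E
```

```text
[[317.84375716 183.00324753]
 [316.48290826 248.11659822]
 [315.25730402 306.75881743]
 [276.61278309  78.61779094]
 [279.76333846 358.25428794]]
[0.5185786  0.03431595 0.26116807] -0.29293351897266834 [-0.66406438  0.08020775  0.54448482  1.73354697 -0.04280836  1.33978203
 -0.40412396]
([([-0.09, 0.11, 0.0], -0.0), ([-0.09, 0.11, 0.0], -0.0), ([-0.09, 0.11, 0.0], -0.0), ([-0.09, 0.11, 0.0], -0.0)], array([0.5344437 , 0.01072997, 0.26116807]), np.float64(-0.29293351897266834))
```

View pics/w1.png

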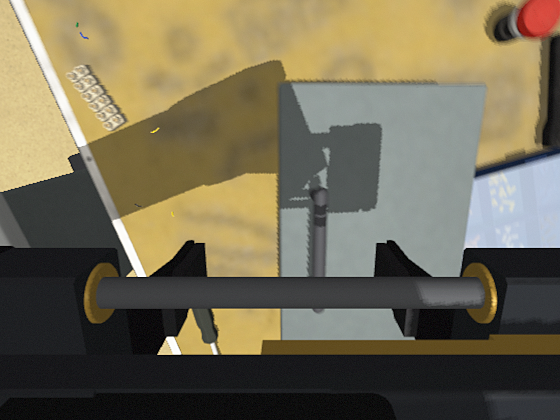

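The wrist view shows the bar from (320,190) to (319,308), predicted (318,183) to (315,307). The fit is good to 1–2 mm. I'll go down and grip it.

Emit:
play_rows([
  {"hand":1,"offset":[-0.18,0.22,0.2],"spin":0},
  {"hand":1,"offset":[-0.18,0.22,0.4],"spin":0},
  {"hand":1,"offset":[0,0,0.6],"spin":0},
  {"hand":1,"offset":[0,0,0.6],"spin":0},
  {"hand":1,"offset":[0,0,0.4],"spin":0},
  {"hand":1,"offset":[0,0,0.2],"spin":0},
  {"hand":0,"offset":[0,0,0],"spin":0},
  {"hand":0,"offset":[0,0,0],"spin":0},
])

```text
time_s: 2.55
position: [0.5347, 0.0122, 0.1424]
tool_rot: [2.518, 1.878, 0.001]
wrist_force: [1.2, -0.2, 0.0]
finger_gap: 0.893
finger_force: 0.0
```

Emit:
play_rows([
  {"hand":0,"offset":[0,0,0],"spin":0},
  {"hand":0,"offset":[0,0,0],"spin":0},
  {"hand":0,"offset":[0,0,0],"spin":0},
  {"hand":0,"offset":[0,0,0],"spin":0},
])

```text
time_s: 2.95
position: [0.5344, 0.0122, 0.1418]
tool_rot: [2.518, 1.878, 0.001]
wrist_force: [0.1, 0.2, -0.3]
finger_gap: 0.542
finger_force: 0.0
```

```bash
python3 - <<'E'
from h import *
from plant import status
p=np.load("p.npy");s=status.state();P=np.array(s["position"]);a=yawy(s);print(P,a,s["finger_gap"],s["finger_force"],s["wrist_force"])
H=b2w(p,[door(p[3],.15,.018,.043)])[0];print(H-P)
# arc from current to 1.68
A=np.r_[np.linspace(p[3],1.68,33)]
D=np.array([door(t,.15,.018,.043) for t in A]);d=np.diff(D,axis=0)
for k in d:print(np.round([0,k[0]/.05,-k[2]/.05],2).tolist(),end=" ")
E
```

```text
[0.53437534 0.01220603 0.14184639] -0.28892827394266524 0.5421297475333471 0.0 [ 0.09608831  0.20959896 -0.30113042]
[ 9.88933639e-05 -1.35798322e-03 -9.80044427e-04]
[0.0, 0.06, -0.14] [0.0, 0.07, -0.14] [0.0, 0.07, -0.14] [0.0, 0.08, -0.13] [0.0, 0.09, -0.13] [0.0, 0.09, -0.13] [0.0, 0.1, -0.12] [0.0, 0.1, -0.12] [0.0, 0.11, -0.11] [0.0, 0.12, -0.1] [0.0, 0.12, -0.1] [0.0, 0.13, -0.09] [0.0, 0.13, -0.09] [0.0, 0.13, -0.08] [0.0, 0.14, -0.07] [0.0, 0.14, -0.07] [0.0, 0.14, -0.06] [0.0, 0.15, -0.05] [0.0, 0.15, -0.04] [0.0, 0.15, -0.04] [0.0, 0.15, -0.03] [0.0, 0.15, -0.02] [0.0, 0.16, -0.01] [0.0, 0.16, -0.01] [0.0, 0.16, 0.0] [0.0, 0.16, 0.01] [0.0, 0.16, 0.02] [0.0, 0.15, 0.03] [0.0, 0.15, 0.03] [0.0, 0.15, 0.04] [0.0, 0.15, 0.05] [0.0, 0.15, 0.06]
```

Emit:
play_rows([
  {"hand":0,"offset":[0,0,0],"spin":0},
  {"hand":0,"offset":[0,0,0],"spin":0},
  {"hand":0,"offset":[0,0,0],"spin":0},
  {"hand":0,"offset":[0,0,0],"spin":0},
  {"hand":0,"offset":[0,0,0],"spin":0},
  {"hand":0,"offset":[0,0,0],"spin":0},
  {"hand":0,"offset":[0,0,0],"spin":0},
  {"hand":0,"offset":[0,0,0],"spin":0},
])

```text
time_s: 3.75
position: [0.5355, 0.0117, 0.1417]
tool_rot: [2.517, 1.877, 0.003]
wrist_force: [8.2, -1.6, -4.5]
finger_gap: 0.113
finger_force: 30.0
```

Emit:
play_rows([
  {"hand":0,"offset":[0,0.06,-0.14],"spin":0},
  {"hand":0,"offset":[0,0.07,-0.14],"spin":0},
  {"hand":0,"offset":[0,0.07,-0.14],"spin":0},
])

```text
time_s: 4.05
position: [0.5452, 0.0088, 0.1624]
tool_rot: [2.516, 1.877, 0.003]
wrist_force: [14.3, -2.3, -12.7]
finger_gap: 0.105
finger_force: 30.5
```

Emit:
play_rows([
  {"hand":0,"offset":[0,0.1,-0.13],"spin":0},
  {"hand":0,"offset":[0,0.09,-0.13],"spin":0},
  {"hand":0,"offset":[0,0.09,-0.13],"spin":0},
  {"hand":0,"offset":[0,0.1,-0.12],"spin":0},
  {"hand":0,"offset":[0,0.1,-0.12],"spin":0},
  {"hand":0,"offset":[0,0.11,-0.11],"spin":0},
  {"hand":0,"offset":[0,0.12,-0.1],"spin":0},
])

```text
time_s: 4.75
position: [0.578, -0.0012, 0.2032]
tool_rot: [2.518, 1.878, -0.002]
wrist_force: [7.2, -0.9, -14.6]
finger_gap: 0.109
finger_force: 30.8
```

Emit:
play_rows([
  {"hand":0,"offset":[0,0.12,-0.1],"spin":0},
  {"hand":0,"offset":[0,0.13,-0.09],"spin":0},
  {"hand":0,"offset":[0,0.13,-0.09],"spin":0},
  {"hand":0,"offset":[0,0.13,-0.08],"spin":0},
  {"hand":0,"offset":[0,0.14,-0.07],"spin":0},
  {"hand":0,"offset":[0,0.14,-0.07],"spin":0},
])

```text
time_s: 5.35
position: [0.615, -0.0124, 0.2273]
tool_rot: [-2.517, -1.877, 0.006]
wrist_force: [4.5, -2.3, -22.8]
finger_gap: 0.107
finger_force: 30.8
```

Emit:
play_rows([
  {"hand":0,"offset":[0,0.14,-0.03],"spin":0},
  {"hand":0,"offset":[0,0.15,-0.03],"spin":0},
  {"hand":0,"offset":[0,0.15,-0.03],"spin":0},
  {"hand":0,"offset":[0,0.15,-0.03],"spin":0},
  {"hand":0,"offset":[0,0.15,-0.02],"spin":0},
  {"hand":0,"offset":[0,0.15,-0.01],"spin":0},
])

```text
time_s: 5.95
position: [0.6592, -0.0253, 0.2384]
tool_rot: [2.518, 1.878, 0.002]
wrist_force: [-5.1, -2.3, 2.1]
finger_gap: 0.113
finger_force: 29.7
```

Emit:
play_rows([
  {"hand":0,"offset":[0,0.16,0],"spin":0},
  {"hand":0,"offset":[0,0.16,0],"spin":0},
  {"hand":0,"offset":[0,0.16,0.01],"spin":0},
  {"hand":0,"offset":[0,0.16,0.01],"spin":0},
])

```text
time_s: 6.35
position: [0.6901, -0.0344, 0.2373]
tool_rot: [2.517, 1.877, 0.002]
wrist_force: [-4.9, -2.7, 2.1]
finger_gap: 0.11
finger_force: 29.6
```

Emit:
play_rows([
  {"hand":0,"offset":[0,0.16,0.02],"spin":0},
  {"hand":0,"offset":[0,0.15,0.03],"spin":0},
  {"hand":0,"offset":[0,0.15,0.03],"spin":0},
  {"hand":0,"offset":[0,0.15,0.04],"spin":0},
  {"hand":0,"offset":[0,0.15,0.05],"spin":0},
  {"hand":0,"offset":[0,0.15,0.06],"spin":0},
])

```text
time_s: 6.95
position: [0.7332, -0.0471, 0.2241]
tool_rot: [-2.518, -1.878, 0.0]
wrist_force: [-2.9, -2.9, 3.1]
finger_gap: 0.107
finger_force: 29.5
```

Emit:
play_rows([
  {"hand":1,"offset":[0,0,0],"spin":0},
  {"hand":1,"offset":[0,0,0],"spin":0},
  {"hand":0.33,"offset":[0,0,0],"spin":0},
  {"hand":0.33,"offset":[0,0,0],"spin":0},
])

```text
time_s: 7.35
position: [0.7329, -0.046, 0.2246]
tool_rot: [-2.517, -1.879, -0.002]
wrist_force: [2.5, 0.8, 0.1]
finger_gap: 0.317
finger_force: 0.9
```

```bash
python3 - <<'E'
from h import *
from plant import status,camera
import cv2
s=status.state();print(s["position"],yawy(s),s["finger_gap"],s["wrist_force"],s["joint_positions"])
im=camera("scene")[:,:,::-1];cv2.imwrite("pics/s2.png",cv2.resize(im[100:330,160:440],None,fx=2.5,fy=2.5,interpolation=cv2.INTER_CUBIC))
E
```

```text
[ 0.73287653 -0.04599896  0.22456188] -0.2881086903567987 0.3172504036459308 [2.54296205 0.83505014 0.10590035] [-0.33089876  0.6358422   0.56251019  1.16194729 -0.32657753  1.42860402
 -0.10184471]
```

View pics/s2.png

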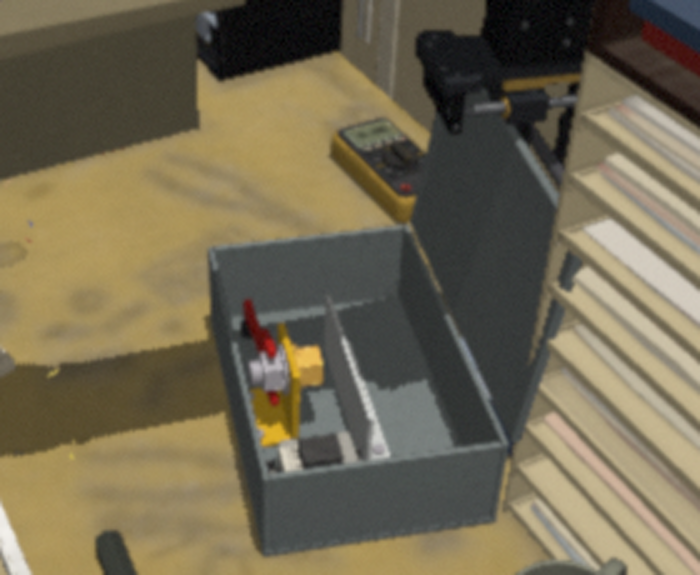

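The door now stands open, leaning back slightly. The yellow bracket, brass head and low red spanner are visible. Next I'll back off the handle and go over to the bolt.

```bash
python3 - <<'E'
from h import *
from plant import status
p=np.load("p.npy");s=status.state();a=yawy(s)
u=np.array([np.cos(p[2]),np.sin(p[2]),0])
P=np.array(s["position"])+.004*u;P[2]=.318
Q=b2w(p,[[-.025,0,.16]])[0];M=b2w(p,[[.06,0,.318]])[0]
for n,Q_,b in((5,M,a-0+np.pi/6),(10,Q,p[2]+np.pi/2)):
    r,P,a=rows(P,a,Q_,b,n,True);[print(k) for k in r];print(P,a)
E
```

```text
([-0.08, -0.38, 0.0], -1.0)
([-0.04, -0.38, 0.0], -1.0)
([-0.0, -0.39, 0.0], -1.0)
([0.04, -0.38, 0.0], -1.0)
([0.08, -0.38, 0.0], -1.0)
[ 0.64047704 -0.03963325  0.318     ] 0.2354433272127022
([0.09, -0.15, 0.32], -1.0)
([0.1, -0.14, 0.32], -1.0)
([0.11, -0.13, 0.31], -1.0)
([0.13, -0.11, 0.32], -1.0)
([0.14, -0.1, 0.31], -1.0)
([0.15, -0.08, 0.32], -1.0)
([0.15, -0.07, 0.31], -1.0)
([0.16, -0.05, 0.32], -1.0)
([0.16, -0.04, 0.31], -1.0)
([0.17, -0.02, 0.32], -1.0)
[ 0.5590522  -0.01551771  0.16      ] 1.2826408784093
```

Emit:
play_rows([
  {"hand":0.33,"offset":[0,0.08,0],"spin":0},
  {"hand":0.33,"offset":[0,0,-0.2],"spin":0},
  {"hand":0.33,"offset":[0,0,-0.3],"spin":0},
  {"hand":0.33,"offset":[0,0,-0.3],"spin":0},
  {"hand":0.33,"offset":[0,0,-0.4],"spin":0},
  {"hand":0.33,"offset":[0,0,-0.4],"spin":0},
  {"hand":0.33,"offset":[0,0,-0.3],"spin":0},
])

```text
time_s: 8.1
position: [0.7367, -0.0482, 0.3229]
tool_rot: [2.517, 1.877, 0.003]
wrist_force: [0.4, -1.2, 0.0]
finger_gap: 0.334
finger_force: 0.0
```

Emit:
play_rows([
  {"hand":0.5,"offset":[-0.08,-0.38,0],"spin":-1},
  {"hand":0.6,"offset":[-0.04,-0.38,0],"spin":-1},
  {"hand":0.65,"offset":[0,-0.39,0],"spin":-1},
  {"hand":0.65,"offset":[0.04,-0.38,0],"spin":-1},
  {"hand":0.65,"offset":[0.08,-0.38,0],"spin":-1},
  {"hand":0.65,"offset":[0.09,-0.15,0.1],"spin":-1},
  {"hand":0.65,"offset":[0.1,-0.14,0.2],"spin":-1},
  {"hand":0.65,"offset":[0.11,-0.13,0.3],"spin":-1},
])

```text
time_s: 8.9
position: [0.6156, -0.0334, 0.2918]
tool_rot: [1.53, 2.741, 0.003]
wrist_force: [-0.0, 0.5, -0.2]
finger_gap: 0.647
finger_force: 0.0
```

Emit:
play_rows([
  {"hand":0.65,"offset":[0.13,-0.11,0.3],"spin":-1},
  {"hand":0.65,"offset":[0.14,-0.1,0.3],"spin":-1},
  {"hand":0.65,"offset":[0.15,-0.08,0.3],"spin":-1},
  {"hand":0.65,"offset":[0.15,-0.07,0.3],"spin":-1},
  {"hand":0.65,"offset":[0.16,-0.05,0.3],"spin":-1},
  {"hand":0.65,"offset":[0.16,-0.04,0.3],"spin":-1},
  {"hand":0.65,"offset":[0.17,-0.02,0.3],"spin":-1},
  {"hand":0.65,"offset":[0,0,0],"spin":0},
])

```text
time_s: 9.7
position: [0.5578, -0.0162, 0.1843]
tool_rot: [-0.45, -3.108, -0.0]
wrist_force: [-0.6, 0.0, -0.4]
finger_gap: 0.653
finger_force: 0.0
```

```bash
python3 - <<'E'
from h import *
from plant import status,camera,calibration
import cv2
p=np.load("p.npy");s=status.state();print(s["position"],yawy(s)-p[2]-np.pi/2,s["finger_gap"],s["wrist_force"],s["joint_positions"])
c=calibration("wrist");np.savez("cw.npz",**c)
im=camera("wrist")[:,:,::-1];cv2.imwrite("pics/w3.png",im)
K=[[-.048,.032,.08],[-.042,.032,.08],[-.042,-.032,.08],[-.048,-.032,.08],[.002,.075,.067],[.002,-.075,.067],[-.09,.135,.086],[-.09,-.135,.086],[-.02,0,.0753]]
print(np.round(proj(c,b2w(p,K))).tolist())
c=calibration("scene");im=camera("scene")[:,:,::-1];cv2.imwrite("pics/s3.png",im)
E
```

```text
[ 0.55781129 -0.0161573   0.18430482] 0.00376871830725678 0.6526312724221933 [-0.61467729  0.0288578  -0.35127342] [-0.34545535  0.22662386  0.33746507  1.73355825 -0.08047779  1.19651091
  1.29677379]
[[336.0, 185.0], [335.0, 192.0], [249.0, 192.0], [249.0, 184.0], [384.0, 242.0], [200.0, 241.0], [489.0, 127.0], [97.0, 125.0], [292.0, 219.0]]
```

View pics/w3.png

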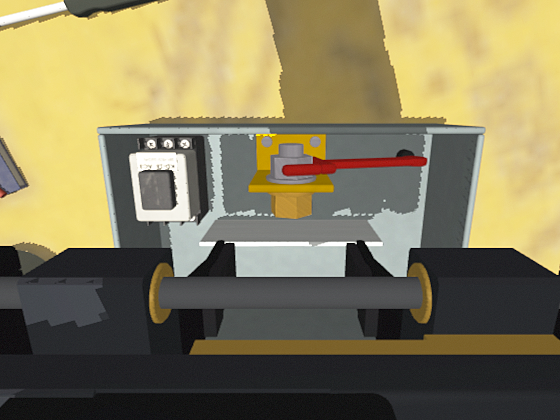

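The wrist view puts the bracket top edge at (249–333, 186–193) and the rail top edge at (200–383, 244), both within 1–2 px of the prediction. The spanner is clear at the front. I'll compute the descent.

```bash
python3 - <<'E'
from h import *
from plant import status
p=np.load("p.npy");s=status.state();a=yawy(s);P=s["position"]
Q=b2w(p,[[-.025,-.0005,.058]])[0]
print(rows(P,a,Q,p[2]+np.pi/2,1,True))
E
```

```text
([([0.02, 0.01, 2.56], -0.01)], array([ 0.55875154, -0.01563739,  0.05804126]), np.float64(1.2793357142373976))
```

Emit:
play_rows([
  {"hand":0.65,"offset":[0.02,0.01,0.4],"spin":0},
  {"hand":0.65,"offset":[0,0,0.5],"spin":0},
  {"hand":0.65,"offset":[0,0,0.5],"spin":0},
  {"hand":0.65,"offset":[0,0,0.3],"spin":0},
  {"hand":0.65,"offset":[0,0,0.2],"spin":0},
  {"hand":0.65,"offset":[0,0,0.2],"spin":0},
  {"hand":0.65,"offset":[0,0,0],"spin":0},
])

```text
time_s: 10.5
position: [0.5579, -0.0154, 0.079]
tool_rot: [-0.453, -3.108, 0.0]
wrist_force: [-0.9, -0.1, 0.8]
finger_gap: 0.651
finger_force: 0.0
```

Emit:
play_rows([
  {"hand":0.65,"offset":[0,0,0.2],"spin":0},
  {"hand":0.65,"offset":[0,0,0.2],"spin":0},
  {"hand":0.65,"offset":[0,0,0.06],"spin":0},
  {"hand":0.65,"offset":[0,0,0],"spin":0},
])

```text
time_s: 10.9
position: [0.5576, -0.0154, 0.0559]
tool_rot: [-0.452, -3.108, 0.0]
wrist_force: [-0.1, 0.4, 0.2]
finger_gap: 0.649
finger_force: 0.0
```

```bash
python3 - <<'E'
from h import *
from plant import status
p=np.load("p.npy");s=status.state();P=np.array(s["position"])
c,n=np.cos(p[2]),np.sin(p[2]);d=P-[p[0],p[1],0];print("box",d[0]*c+d[1]*n,-d[0]*n+d[1]*c,P[2],s["wrist_force"],s["finger_gap"],yawy(s)-p[2]-np.pi/2)
E
```

```text
box -0.02638543866335067 -0.0004599312057825683 0.055911412537222906 [-0.12165855  0.41697607  0.19932355] 0.6487869070421732 0.002373651859170156
```

Emit:
play_rows([
  {"hand":0,"offset":[0,0,-0.04],"spin":0},
  {"hand":0,"offset":[0,0,0],"spin":0},
  {"hand":0,"offset":[0,0,0],"spin":0},
  {"hand":0,"offset":[0,0,0],"spin":0},
  {"hand":0,"offset":[0,0,0],"spin":0},
  {"hand":0,"offset":[0,0,0],"spin":0},
  {"hand":0,"offset":[0,0,0],"spin":0},
])

```text
time_s: 11.6
position: [0.5581, -0.0157, 0.0587]
tool_rot: [0.453, 3.109, -0.0]
wrist_force: [-1.6, -3.5, 3.3]
finger_gap: 0.362
finger_force: 29.3
```

```bash
python3 - <<'E'
from plant import status,camera
import cv2,numpy as np
s=status.state();print(s["position"],s["wrist_force"],s["ft_torque"],s["finger_gap"],s["finger_gap"]*87)
im=camera("scene")[:,:,::-1];b=cv2.imread("pics/s3.png")
f=lambda i:cv2.resize(i[190:320,240:340],None,fx=4,fy=4,interpolation=cv2.INTER_CUBIC)
cv2.imwrite("pics/s4.png",np.hstack([f(b),f(im)]))
E
```

```text
[ 0.55805009 -0.0157389   0.05867448] [-1.55514829 -3.48703819  3.32967656] [-0.59705768  0.27270238  0.00714216] 0.3624837515820509 31.536086387638427
```

View pics/s4.png

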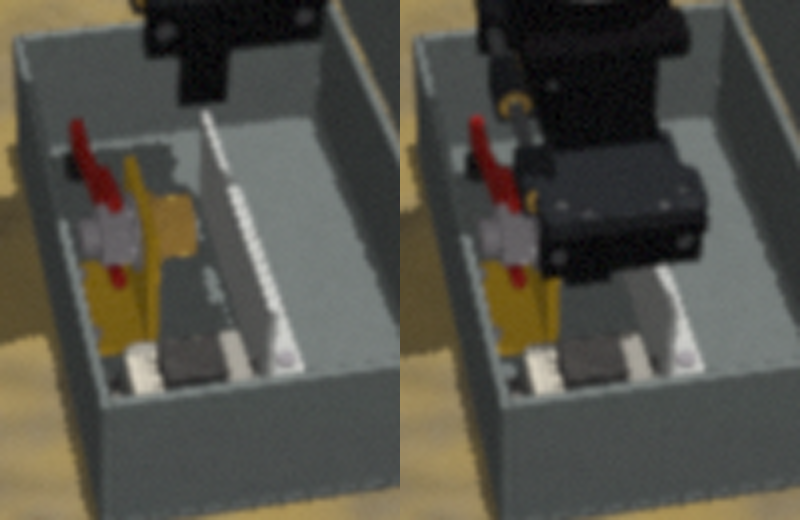

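The view shows the spanner end barely moved (tip at about (478,122) against (78,125) before). The gap of 31.5 mm suggests the head is jammed by friction on its corners. I'll slide the pads up and down so the squeeze can align the flats.

Emit:
play_rows([
  {"hand":0,"offset":[0,0,-0.06],"spin":0},
  {"hand":0,"offset":[0,0,-0.06],"spin":0},
  {"hand":0,"offset":[0,0,0],"spin":0},
])

```text
time_s: 11.95
position: [0.5575, -0.0155, 0.0633]
tool_rot: [-0.452, -3.108, 0.001]
wrist_force: [3.7, -2.4, -11.8]
finger_gap: 0.342
finger_force: 30.0
```

Emit:
play_rows([
  {"hand":0,"offset":[0,0,0.06],"spin":0},
  {"hand":0,"offset":[0,0,0.06],"spin":0},
  {"hand":0,"offset":[0,0,0],"spin":0},
])

```text
time_s: 12.25
position: [0.5591, -0.016, 0.0604]
tool_rot: [0.453, 3.106, 0.001]
wrist_force: [-4.5, -3.7, 16.4]
finger_gap: 0.34
finger_force: 30.0
```

Emit:
play_rows([
  {"hand":0,"offset":[0,0,0.06],"spin":0},
  {"hand":0,"offset":[0,0,0.04],"spin":0},
  {"hand":0,"offset":[0,0,0],"spin":0},
  {"hand":0,"offset":[0,0,-0.08],"spin":0},
  {"hand":0,"offset":[0,0,-0.06],"spin":0},
  {"hand":0,"offset":[0,0,0],"spin":0},
])

```text
time_s: 12.85
position: [0.558, -0.0157, 0.0593]
tool_rot: [0.453, 3.109, -0.001]
wrist_force: [6.6, -3.5, -14.9]
finger_gap: 0.339
finger_force: 30.0
```

```bash
python3 - <<'E'
from h import *
from plant import status,camera,calibration
import cv2
p=np.load("p.npy");s=status.state();print(s["position"],s["wrist_force"],s["ft_torque"],s["finger_gap"])
c=calibration("scene");cw=calibration("wrist")
# spanner axis: 41 mm in front of bolt_head origin (x=-.018) -> x=-.059
for t in(0,.05,.1,.25):
    K=[[-.059,.110*np.cos(t),.058-.110*np.sin(t)],[-.059,.05*np.cos(t),.058-.05*np.sin(t)]]
    print(t,np.round(proj(c,b2w(p,K)),1).tolist(),np.round(proj(cw,b2w(p,K)),1).tolist())
im=camera("scene")[:,:,::-1];b=cv2.imread("pics/s3.png");w=camera("wrist")[:,:,::-1]
f=lambda i:cv2.resize(i[200:270,245:295],None,fx=8,fy=8,interpolation=cv2.INTER_CUBIC)
cv2.imwrite("pics/s5.png",np.hstack([f(b),f(im)]));cv2.imwrite("pics/w5.png",w)
E
```

```text
[ 0.55797877 -0.01572134  0.05933472] [  6.55638883  -3.46344586 -14.90989477] [-0.81469641 -1.50898839  0.05867866] 0.33938798208294624
0 [[259.0, 212.7], [263.8, 230.8]] [[543.2, 207.8], [406.6, 207.4]]
0.05 [[259.1, 214.7], [263.8, 231.7]] [[534.3, 204.5], [404.6, 205.9]]
0.1 [[259.1, 216.8], [263.9, 232.6]] [[525.4, 201.5], [402.5, 204.5]]
0.25 [[259.4, 223.2], [264.0, 235.7]] [[499.0, 193.5], [394.8, 200.4]]
```

View pics/s5.png

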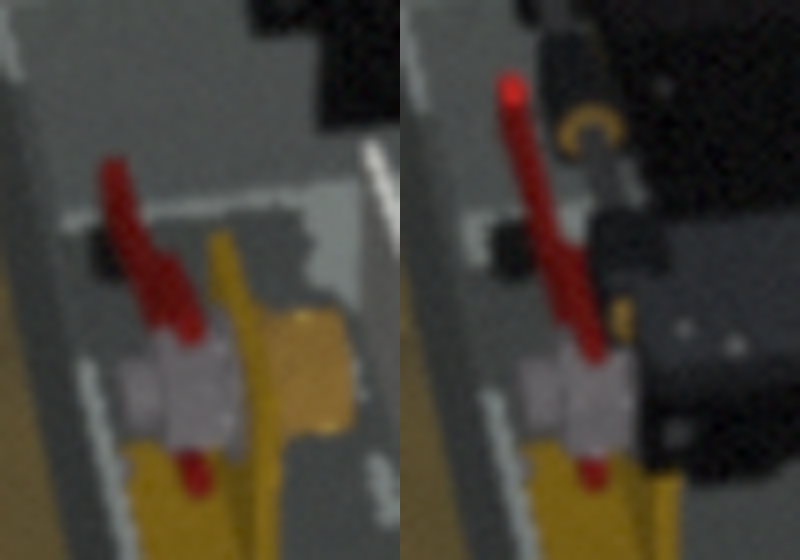

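The spanner tip rose from (114,52) to (114,42) in scaled terms, about 10 px of the 10.5 px predicted for 0.25 → 0, so it is level. I'll release the residual vertical load and check that it holds.

Emit:
play_rows([
  {"hand":0,"offset":[0,0,0.03],"spin":0},
  {"hand":0,"offset":[0,0,0],"spin":0},
  {"hand":0,"offset":[0,0,0],"spin":0},
  {"hand":0,"offset":[0,0,0],"spin":0},
  {"hand":0,"offset":[0,0,0],"spin":0},
  {"hand":0,"offset":[0,0,0],"spin":0},
  {"hand":0,"offset":[0,0,0],"spin":0},
  {"hand":0,"offset":[0,0,0],"spin":0},
])

```text
time_s: 13.75
position: [0.5581, -0.0157, 0.0592]
tool_rot: [0.453, 3.109, -0.0]
wrist_force: [-1.9, -4.2, 3.6]
finger_gap: 0.342
finger_force: 30.0
```

```bash
python3 - <<'E'
from plant import status,camera
import cv2,numpy as np
s=status.state();print(s["wrist_force"],s["finger_gap"],s["finger_force"])
im=camera("scene")
def red(i):
    i=i.astype(int)[200:250,250:285];m=(i[...,0]>90)&(i[...,1]<50)&(i[...,2]<50);v,u=np.nonzero(m);k=v<v.min()+3;return v.min()+200,u[k].mean()+250
print(red(cv2.imread("pics/s3.png")[:,:,::-1]),red(im))
cv2.imwrite("pics/s6.png",im[:,:,::-1])
E
```

```text
[-1.92562254 -4.24887727  3.59028098] 0.3415751084605239 29.99546466569882
(np.int64(221), np.float64(258.6666666666667)) (np.int64(210), np.float64(258.3636363636364))
```

View pics/s6.png

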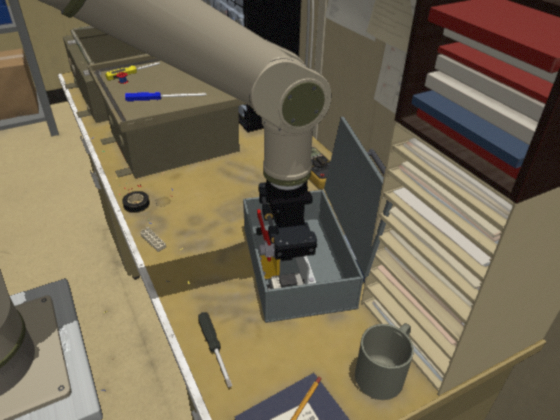

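The tip rose 11 px (row 221 → 210), so the spanner is level and holding. The door stands open and the bystanders haven't moved. Handing in.

```bash
python3 -c "from plant import arm;print(arm.finish_job())"
```

```text
the job is handed in; nothing more can be done
None
```

I opened the door, which stands leaning back by itself, and turned the bolt head until the spanner came up level by the camera, without touching the spanner. I handed the job in at about 14 s, still gripping the head at 30 N, and nothing else on the desk looked moved in the last picture.

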